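# Clear the lens machine's catch flap and present its filter plate

### The arm

A 6-joint arm with a two-finger parallel gripper is mounted at the origin on the work surface. World frame = base frame: x ahead of the robot, y to its left, z up, the work surface at z = 0. Lengths are in m, angles in rad, forces in N, time in s.
With the tool pointing down it reaches from about 0.375 to 0.9 m from the base axis. Payload 3.1 kg.
Tool frame: the origin (TCP) lies on the centre line of the jaws, within the pads' length; the fingertips stand 25 mm ahead of it and the grasp point (between the pads) lies 6 mm ahead of it (manip.tips_ahead is the distance from the TCP to the fingertips, in m); z points along the fingers, y is the direction in which the jaws open and shut (so a half turn about z gives the same grasp; the last joint's range is limited). The gripper opens to 85 mm and grips with 20 to 120 N. Pads are 22 mm wide; open, the fingers measure 114 mm over their backs; the gripper's body (76 mm by 85 mm) begins 54 mm behind the grasp point. The pads swing forward as they close: fully open they stand 13 mm farther back than shut.
Start: joints at [0.924, 0.527, 1.433, -0, 1.181, -0.178], TCP at [0.282, 0.558, 0.256] pointing down, gripper open.
Joint ranges: [-3.08, 3.08], [-0.75, 2.2], [0.22, 2.44], [-1.43, 4.57], [0, 2.65], [-2.85, 2.85]. Speed limits (rad/s): [2.79, 2.79, 3.14, 3.14, 3.14, 3.14].

### API

Orientations are given as a unit quaternion [x, y, z, w].
In Python, from station import manip gives the robot as it stands.
- The arm moves only by the tool play_rows, never from a script. Its argument "steps" is a list that holds one entry, the list of rows, each a list of 6 numbers: the shift along the tool's x, y, z in m, then the turn, a rotation vector about the tool's x, y, z in degrees. In form: [[[x, y, z, rx, ry, rz], ...]]. A call has 1 to 10 rows; each row shifts and turns the commanded pose from where the row before left it, along the tool's axes as they then stand; what a row does not reach is not made up. A row lasts 1/8 s, in which the tool goes at most 62.5 mm and 10.7 degrees, less where a joint would pass 70% of its speed; a pose out of reach is approached as far as the arm can. A call is refused whole if a number of a shift passes 0.0625 or a number of a turn 10.7, either way. A call with a gripper value outside its range is refused whole. "fingers" is the opening, from 0 (shut) to 1 (fully open), set as the call begins (left out, the last holds). The fingers move at their own pace and stop on an object; "squeeze" is the grip in N (left out, the last holds). Time passes only in rows, so rows that do not move let the fingers close. It gives the time, the measured TCP pose, the force and the opening at its end, in the units of the state.
- manip.sense(): the state, without advancing time (a new reading comes with each control period).
- manip.snapshot(name): name is "side" or "top" or "wrist"; returns a dict with "img" (400x640x3 uint8, red, green, blue), "K" (3x3 intrinsics, pixels), "world_from_camera" (4x4, takes a point from camera to world coordinates). Camera axes: x right, y down, z forward; pixel columns grow to the right and rows downward; lengths in m; the calibration is good to about 2 mm. A picture is of the moment at which its call begins. There is no depth.
- manip.sign_off(): hands the job in, once; it reports no verdict.
Trained networks look in a picture, given as the dict that the camera call returned (one of the last four; its "shot" number tells which), for a name from the list of things; names that differ only in an ending like _2 or _b are one class to them, and where a whole thing is asked for, a point or a joint stands for the part that bears it (a point fixed in the world has none). Each returns a list of dicts, best first, with "score" (0 to 1); they miss things now and then, are a little off and sometimes report something else, mostly with a low value. They report only what shows in the picture. A call takes as long as a camera call. They do not tell look-alikes from the thing itself.
- manip.regions_of(label, picture): "pixels" (400x640 bool, what is visible of it) and "rect" ([left, top, right, bottom] in pixels, round what is visible of it).
- manip.pinpoint(label, picture): "point" ([column, row] in pixels: a listed point, or the origin of a listed thing).
The state is a dict: "t": time; "q": joint angles; "qd": joint speeds; "tau": joint torques, N m; "tcp_pos": TCP position; "tool_rot": TCP orientation; "force": force on the tool from outside, world axes, zero at the start; "ft_torque": the same for the moment, N m; "finger_gap": opening from 0.0 (shut) to 1.0 (fully open).
Only numpy, scipy, OpenCV 4.12 (cv2) and the standard library are available. Lean on these libraries where they do the work, as an engineer would, in place of code of your own. Each camera call takes 0.05 s, during which the arm holds its last target.

### The job

The lens machine's catch tray is also the hinged flap over its filter compartment. First collect the two finished lenses from it into the tote, setting them down rather than dropping them in; only then lift the flap until it stands upright and leave it standing open. Draw out the filter plate hidden beneath and present it: finish while still holding it in the gripper, still and upright, over the middle of the shallow steel drip dish with its lower edge at least 10 cm above the bench, and leave the other things on the bench where they are.

Things in the scene. Friction and masses are not known exactly. Their poses are not given: they have to be found in the camera images.
- machine: White benchtop lens machine, fixed. Origin on the bench under the filter seat; x points away from the robot at yaw 0, y left, z up. Low deck: x -82 to +125, y -95 to +95 mm, top at z 105 mm, an open well covered by the flap. A tall head stands on its right: x -118 to +138, y -323 to -127 mm, 252 mm high. A thin discharge lip between them reaches y -95 mm, z 135 mm.
- seat (a point): Middle of the filter plate's seat on the floor of the well, at machine (0, 0, 12 mm). The well under the flap spans machine x -72 to +95, y -85 to +85 mm. Two guides in it (|y| over 38 mm, tops at machine z 70 mm, 2 mm play each way) hold the plate upright, its faces looking along machine x.
- flap (a joint): Flap angle, rad: 0 shut, grows as the front edge rises, 1.57 upright, stop at 1.8. Its stiff hinge stays where it is left (2 to 5 N at the bar to lift). Shut, it is an aluminium tray 180 x 184 mm over machine x -80 to +100, y -92 to +92 mm, upper face at machine z 111 mm, with a rim 8 mm high and 5 mm wide all round. 0.3 kg.
- flap_bar (a point): Middle of the flap's steel pull bar: round, 10 mm in diameter, 80 mm long, parallel to machine y, 45 mm ahead of the flap's front edge in the flap's plane; arms at its two ends join it to the flap. Shut, it is at machine x -125, y 0, z 108 mm; the machine's front face is 43 mm behind it and the space below it is free.
- flap_hinge (a point): Point on the flap's hinge axis, in the middle of its far edge, at machine x +105, y 0, z 108 mm. The axis is the machine's y; the bar lies 230 mm from it.
- filter: Filter plate: grey frame with steel mesh, 14 mm thick (its x), 90 wide (y), 68 tall, with a grip tab on the middle of its top 12 mm thick (x), 40 wide (y), 20 tall: 88 mm in all. Origin: centre of its lower edge; z up. Stands loose on seat, aligned with the machine, hidden by the shut flap; tab at machine z 80 to 100 mm. Is drawn straight up. 0.14 to 0.25 kg.
- lens_a: Finished lens on its block: clear disc 48 mm in diameter, 6 mm thick, with a round grey hub on top, 20 mm in diameter and 22 mm tall (28 mm in all). Origin: centre of the underside. Lies flat on the shut flap, hub up, on its left half. About 35 g.
- lens_b: A second finished lens, the same as lens_a, on the right half of the flap, at least 70 mm from lens_a.
- tote: Grey open plastic tote, fixed, 150 mm (its x) x 200 mm (its y), 50 mm high, walls and floor 4 mm. Origin: centre of its underside.
- dish: Shallow steel drip dish, fixed, 150 mm (its x) x 180 mm (its y), rim 18 mm high. Origin: centre of its underside. Dish and tote stand to the left of the machine, one nearer to and one farther from the robot, either way round.
- case: Bystander: black spectacle case, 65 x 150 x 42 mm. Origin: centre of its underside.
- spray: Bystander: white bottle, 40 mm in diameter, 110 mm tall. Origin: centre of its underside.
- driver: Bystander: screwdriver, 150 mm long, lying on the bench. Origin: on its underside.
There are look-alikes about, which are no part of the job. Leave any blue or red look-alike of the lens_b alone. Several things have the shape of the dish; the one meant has the colours described above.

How it is judged:
By the outcome, as a careful person would: the job done as asked, in the order asked, and still so for the second after the job is handed in, while the arm keeps its last pose, push and grip.
It also fails if it takes over 72 s, if anything falls off the work surface, if the arm or the gripper's body presses on something with over 40 N, if the wrist force passes 120 N, or if a joint passes its speed limit or range.

## Working session

There is one attempt and no reset: what is moved stays moved. The work goes in short steps, Python scripts to look and compute and a tool call to move; the robot and the scene stay as the last step left them, time stands still between calls to the robot, and variables do not carry over. Pictures are saved under pics/ and viewed, and the job is handed in when it is done.

Besides the shell and the picture viewer there is one more tool, called by a JSON object that holds its "fn" and its "kwargs", one argument or row to a line. play_rows: Moves the arm, as the interface text tells. Its arguments: {"type":"object","properties":{"steps":{"type":"array"},"fingers":{"type":"number"},"squeeze":{"type":"number"}},"required":["steps"]}

```bash
ls; mkdir -p pics; cat > h.py <<'E'
import numpy as np, cv2
from station import manip
from scipy.spatial.transform import Rotation as R
def save(p,n): cv2.imwrite(f'pics/{n}.png',cv2.cvtColor(p['img'],cv2.COLOR_RGB2BGR))
def ray(p,uv):
    K=np.array(p['K']);T=np.array(p['world_from_camera'])
    d=T[:3,:3]@np.linalg.inv(K)@np.array([uv[0],uv[1],1.0]); return T[:3,3],d
def onz(p,uv,z):
    o,d=ray(p,uv); return o+d*(z-o[2])/d[2]
def proj(p,X):
    K=np.array(p['K']);T=np.linalg.inv(np.array(p['world_from_camera']))
    c=T[:3,:3]@np.asarray(X,float)+T[:3,3]; u=K@c; return u[:2]/u[2]
def tri(ps,uvs):
    A=np.zeros((3,3));b=np.zeros(3)
    for p,uv in zip(ps,uvs):
        o,d=ray(p,uv); d=d/np.linalg.norm(d); M=np.eye(3)-np.outer(d,d); A+=M;b+=M@o
    return np.linalg.solve(A,b)
E
python3 - <<'E'
from h import *
print(manip.sense(), manip.tips_ahead)
for n in ['top','side']:
    p=manip.snapshot(n); save(p,n+'0')
    print(n,np.round(p['world_from_camera'],3).tolist())
    for l in ['machine','seat','flap_bar','flap_hinge','lens_a','tote','dish','case','spray','driver']:
        r=manip.pinpoint(l,p)
        print(l,[(np.round(x['point'],1).tolist(),round(x['score'],2)) for x in r])
E
```

```text
pics
{'t': 0.0, 'q': array([ 9.24457884e-01,  5.28449677e-01,  1.43385992e+00,  2.64975953e-05,
        1.18138905e+00, -1.78505448e-01]), 'qd': array([-0.00184652, -0.00194413,  0.00128951, -0.00104651,  0.00070142,
       -0.00250773]), 'tau': array([-7.98477777e-04, -4.42350197e+01, -1.78024328e+01, -2.07725088e-04,
        8.35507060e-03,  1.17219480e-05]), 'tcp_pos': array([0.28142706, 0.55734093, 0.25535716]), 'tool_rot': array([ 2.31793904e-01,  9.72764348e-01, -9.59792264e-04, -4.33295164e-04]), 'force': array([-0.1125218 , -0.33036079,  0.25712177]), 'ft_torque': array([-0.00508086, -0.06549369, -0.05027743]), 'finger_gap': 1.0000284898772385} 0.025
top [[0.013, -0.989, 0.145, 0.321], [-1.0, -0.015, -0.007, 0.104], [0.009, -0.145, -0.989, 1.359], [0.0, 0.0, 0.0, 1.0]]
machine [([395.0, 187.0], 0.87)]
seat []
flap_bar [([404.8, 220.2], 0.85)]
flap_hinge [([474.1, 287.1], 0.58), ([398.4, 140.2], 0.56)]
lens_a [([384.3, 188.0], 0.79), ([253.0, 160.0], 0.55), ([424.1, 186.7], 0.51), ([396.3, 123.2], 0.48), ([342.7, 180.5], 0.46)]
tote [([258.0, 230.7], 0.94)]
dish [([257.0, 160.8], 0.94), ([171.6, 210.8], 0.66)]
case [([473.4, 285.9], 0.71), ([394.9, 184.2], 0.35)]
spray [([315.9, 119.2], 0.78)]
driver [([417.9, 258.7], 0.71)]
side [[0.862, -0.365, 0.352, 0.137], [-0.507, -0.62, 0.598, -0.572], [-0.001, -0.694, -0.72, 0.876], [0.0, 0.0, 0.0, 1.0]]
machine [([375.4, 264.3], 0.9), ([312.6, 320.0], 0.19)]
seat [([323.4, 397.0], 0.68)]
flap_bar [([336.8, 263.9], 0.83)]
flap_hinge [([409.0, 220.1], 0.82), ([371.8, 263.8], 0.3)]
lens_a [([357.3, 231.0], 0.82), ([381.1, 257.4], 0.57), ([426.8, 237.1], 0.52), ([341.1, 221.2], 0.4)]
tote [([262.8, 193.9], 0.59)]
dish [([313.8, 169.3], 0.89), ([245.5, 148.2], 0.82)]
case [([321.1, 398.3], 0.94)]
spray [([376.9, 187.4], 0.9), ([355.9, 231.6], 0.41), ([384.0, 255.7], 0.2)]
driver [([313.7, 323.2], 0.65)]
```

View pics/top0.png

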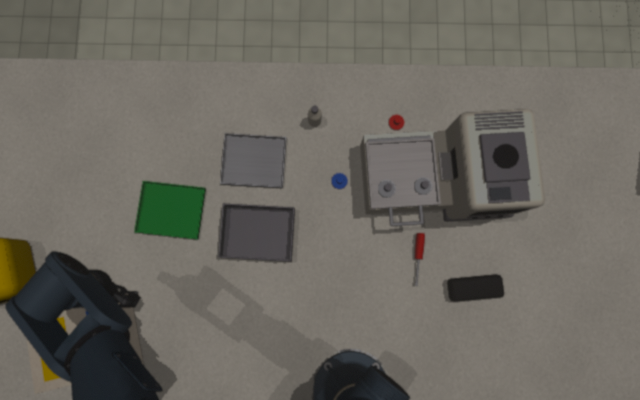

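View pics/side0.png

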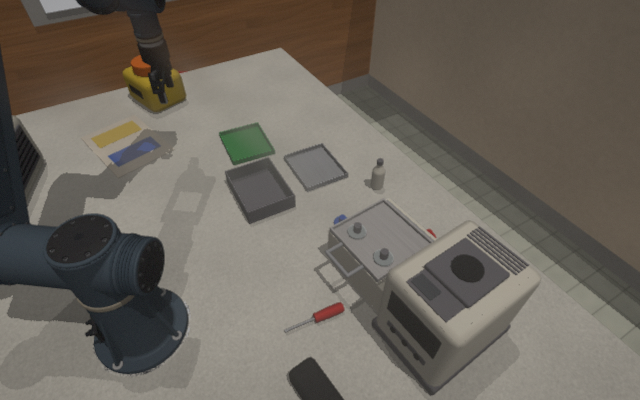

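The top view shows the machine flap at (400,172), with lens hubs at (387,187) and (423,184). The bar is at (405,222), the tote at (257,232) and the steel dish at (254,161). The green dish and the blue and red lenses are look-alikes. Next I'll zoom in.

```bash
python3 - <<'E'
from h import *
t=cv2.imread('pics/top0.png'); s=cv2.imread('pics/side0.png')
cv2.imwrite('pics/top0z.png',cv2.resize(t[110:240,350:450],None,fx=6,fy=6,interpolation=cv2.INTER_CUBIC)[:600*2][:,:600])
cv2.imwrite('pics/side0z.png',cv2.resize(s[190:300,310:450],None,fx=5,fy=5,interpolation=cv2.INTER_CUBIC))
pt=manip.snapshot('top');ps=manip.snapshot('side')
import pickle; pickle.dump({'t':{k:pt[k] for k in('img','K','world_from_camera')},'s':{k:ps[k] for k in('img','K','world_from_camera')}},open('p0.pkl','wb'))
bt=manip.pinpoint('flap_bar',pt)[0]['point'];bs=manip.pinpoint('flap_bar',ps)[0]['point']
print('bar',tri([pt,ps],[bt,bs]),onz(pt,bt,.108),onz(ps,bs,.108))
for p in(pt,ps):
  print('hinge',[ (x['score'],onz(p,x['point'],.108)) for x in manip.pinpoint('flap_hinge',p)])
  print('lens',[ (x['score'],x['point'],onz(p,x['point'],.111)) for x in manip.pinpoint('lens_a',p)])
  print('tote',[ (x['score'],onz(p,x['point'],.0)) for x in manip.pinpoint('tote',p)])
  print('dish',[ (x['score'],onz(p,x['point'],.0)) for x in manip.pinpoint('dish',p)])
  print('machine',[ (x['score'],onz(p,x['point'],.0)) for x in manip.pinpoint('machine',p)])
  print('spray',[ (x['score'],onz(p,x['point'],.0)) for x in manip.pinpoint('spray',p)])
E
```

```text
bar [ 0.44903262 -0.14418315  0.10745346] [ 0.45362731 -0.14600761  0.108     ] [ 0.44391591 -0.14318957  0.108     ]
hinge [(0.78, array([ 0.68239783, -0.12206586,  0.108     ]))]
lens [(0.7, [339.5, 179.3], array([0.56402081, 0.03777562, 0.111     ])), (0.69, [424.3, 186.7], array([ 0.54734288, -0.18904275,  0.111     ])), (0.59, [385.5, 187.5], array([ 0.54361322, -0.08521312,  0.111     ])), (0.47, [395.8, 120.8], array([ 0.72864537, -0.11468384,  0.111     ]))]
tote [(0.57, array([0.42619775, 0.25935551, 0.        ]))]
dish [(0.91, array([0.64521922, 0.28400368, 0.        ])), (0.58, array([0.48608739, 0.52023271, 0.        ]))]
machine []
spray [(0.54, array([0.76530402, 0.10337379, 0.        ]))]
hinge [(0.59, array([ 0.67822656, -0.12388181,  0.108     ]))]
lens [(0.64, [342.4, 222.7], array([ 0.52527487, -0.04340395,  0.111     ])), (0.56, [354.6, 229.8], array([ 0.53887576, -0.07857259,  0.111     ])), (0.54, [421.3, 239.1], array([ 0.66349432, -0.18624994,  0.111     ])), (0.5, [381.0, 257.3], array([ 0.54518183, -0.17965695,  0.111     ])), (0.24, [338.1, 263.0], array([ 0.44908814, -0.14181879,  0.111     ]))]
tote [(0.96, array([4.24810882e-01, 2.75970006e-01, 1.11022302e-16])), (0.51, array([ 0.34950123, -0.18994918,  0.        ]))]
dish [(0.73, array([0.48303533, 0.52134733, 0.        ])), (0.72, array([0.61604504, 0.2591412 , 0.        ])), (0.39, array([ 0.60873685, -0.12143745,  0.        ]))]
machine [(0.75, array([ 0.57307465, -0.13352543,  0.        ]))]
spray [(0.59, array([7.60166251e-01, 1.17917640e-01, 1.11022302e-16]))]
```

```bash
python3 -c "
import cv2
for n in('top0z','side0z'):
  i=cv2.imread(f'pics/{n}.png');print(i.shape)
i=cv2.imread('pics/top0.png');cv2.imwrite('pics/top0y.png',cv2.resize(i[120:240,340:460],None,fx=5,fy=5,interpolation=cv2.INTER_CUBIC))"
```

```text
(780, 600, 3)
(550, 700, 3)
```

View pics/side0z.png

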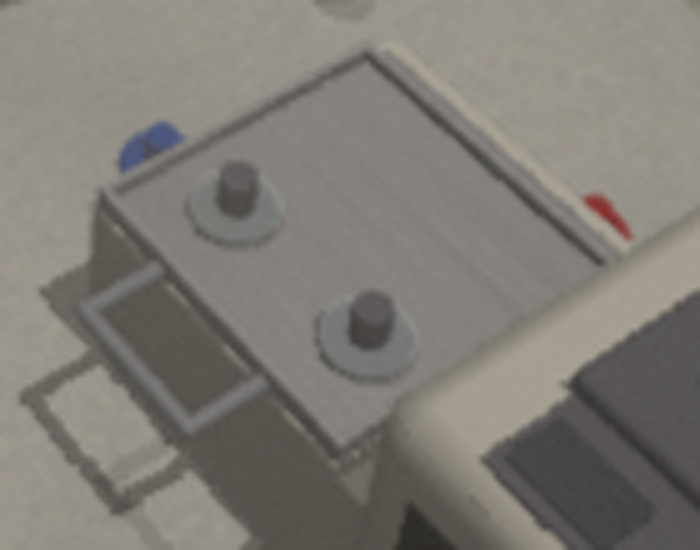

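View pics/top0y.png

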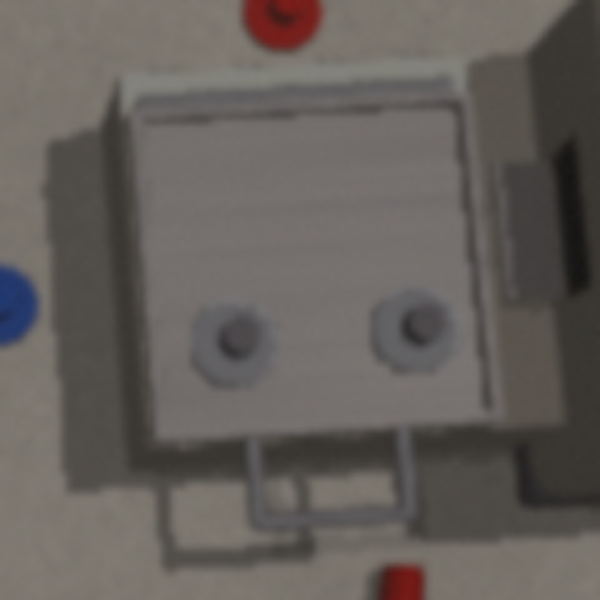

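```bash
cat > fit.py <<'E'
from h import *
import pickle
from scipy.optimize import least_squares
D=pickle.load(open('p0.pkl','rb'));T,S=D['t'],D['s']
zt=lambda x,y:((x+.5)/5-.5+340,(y+.5)/5-.5+120)
zs=lambda x,y:((x+.5)/5-.5+310,(y+.5)/5-.5+190)
z=.119
obs=[(T,zt(157,440),(-.08,.092,z)),(T,zt(495,415),(-.08,-.092,z)),(T,zt(250,523),(-.130,.04,.108)),(T,zt(416,517),(-.130,-.04,.108)),
(S,zs(375,45),(.1,.092,z)),(S,zs(103,192),(-.08,.092,z)),(S,zs(340,460),(-.08,-.092,z)),(S,zs(80,305),(-.130,.04,.108)),(S,zs(190,433),(-.130,-.04,.108))]
def M(v): 
    c,s=np.cos(v[2]),np.sin(v[2]); return lambda m: np.array([v[0]+c*m[0]-s*m[1],v[1]+s*m[0]+c*m[1],m[2]])
def f(v):
    g=M(v); return np.concatenate([proj(p,g(m))-uv for p,uv,m in obs])
r=least_squares(f,[.57,-.13,.08],loss='soft_l1')
if __name__=='__main__':
    print(r.x,np.degrees(r.x[2])); print(np.round(f(r.x).reshape(-1,2),1))
    for a,b,n in [((232,346),(236,208),'a'),((413,331),(366,340),'b')]:
        ua,ub=zt(*a),zs(*b); print(n,tri([T,S],[ua,ub]),onz(T,ua,.117),onz(S,ub,.117))
E
python3 fit.py
python3 - <<'E'
from h import *
i=cv2.imread('pics/top0.png');cv2.imwrite('pics/top0x.png',cv2.resize(i[120:270,210:310],None,fx=4,fy=4,interpolation=cv2.INTER_CUBIC))
i=cv2.imread('pics/side0.png');cv2.imwrite('pics/side0x.png',cv2.resize(i[110:230,210:410],None,fx=4,fy=4,interpolation=cv2.INTER_CUBIC))
E
```

```text
[ 0.57482269 -0.1307537   0.07167306] 4.106564037183831
[[-0.2 -0.2]
 [ 1.5  0.8]
 [ 1.7  1.3]
 [-1.5  0.8]
 [ 0.2 -1.2]
 [ 0.3 -1.3]
 [ 1.3 -2.8]
 [ 0.7  1.8]
 [-0.9 -0.2]]
a [ 0.53990882 -0.08629218  0.1129121 ] [ 0.53905891 -0.08560514  0.117     ] [ 0.53789331 -0.0889319   0.117     ]
b [ 0.54887952 -0.1829751   0.11146913] [ 0.54860239 -0.18208085  0.117     ] [ 0.54509725 -0.18556201  0.117     ]
```

View pics/top0x.png

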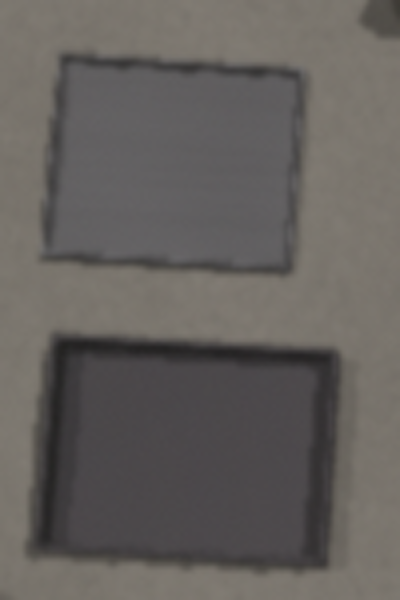

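View pics/side0x.png

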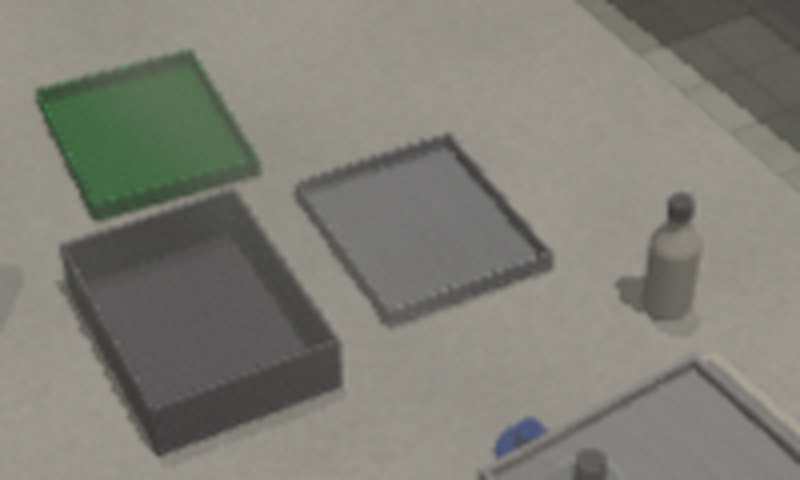

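```bash
python3 - <<'E'
from fit import *
z4=lambda x,y:((x+.5)/4-.5+210,(y+.5)/4-.5+120)
s4=lambda x,y:((x+.5)/4-.5+210,(y+.5)/4-.5+110)
for n,c,z,f,p in [('dishT',[(62,55),(305,70),(292,272),(43,260)],.018,z4,T),('toteT',[(53,335),(340,352),(327,567),(33,552)],.05,z4,T),
 ('dishS',[(298,188),(450,136),(552,260),(390,320)],.018,s4,S),('toteS',[(62,247),(235,195),(340,348),(155,408)],.05,s4,S)]:
    P=np.array([onz(p,f(*q),z) for q in c]); print(n,np.round(P,3).tolist(),P.mean(0).round(4)); 
    e=[P[1]-P[0],P[2]-P[1],P[2]-P[3],P[3]-P[0]]; print([ (round(np.linalg.norm(x),3),round(np.degrees(np.arctan2(x[1],x[0])),1)) for x in e])
E
```

```text
dishT [[0.713, 0.366, 0.018], [0.705, 0.19, 0.018], [0.555, 0.196, 0.018], [0.561, 0.374, 0.018]] [0.6336 0.2813 0.018 ]
[(np.float64(0.177), np.float64(-92.7)), (np.float64(0.149), np.float64(177.8)), (np.float64(0.178), np.float64(-91.9)), (np.float64(0.152), np.float64(177.3))]
toteT [[0.503, 0.358, 0.05], [0.494, 0.159, 0.05], [0.346, 0.165, 0.05], [0.353, 0.365, 0.05]] [0.4239 0.2617 0.05  ]
[(np.float64(0.2), np.float64(-92.6)), (np.float64(0.148), np.float64(177.7)), (np.float64(0.201), np.float64(-92.1)), (np.float64(0.15), np.float64(177.2))]
dishS [[0.563, 0.367, 0.018], [0.71, 0.362, 0.018], [0.698, 0.183, 0.018], [0.552, 0.189, 0.018]] [0.6308 0.2751 0.018 ]
[(np.float64(0.147), np.float64(-1.9)), (np.float64(0.18), np.float64(-93.8)), (np.float64(0.146), np.float64(-2.5)), (np.float64(0.178), np.float64(-93.6))]
toteS [[0.355, 0.362, 0.05], [0.499, 0.35, 0.05], [0.49, 0.154, 0.05], [0.349, 0.168, 0.05]] [0.4236 0.2585 0.05  ]
[(np.float64(0.144), np.float64(-4.8)), (np.float64(0.196), np.float64(-92.6)), (np.float64(0.142), np.float64(-5.8)), (np.float64(0.194), np.float64(-91.7))]
```

```bash
python3 - <<'E'
from h import *
p=manip.snapshot('wrist'); s=manip.sense()
W=np.array(p['world_from_camera']); Rt=R.from_quat(s['tool_rot']).as_matrix()
print((Rt.T@(W[:3,3]-s['tcp_pos'])).round(4)); print((Rt.T@W[:3,:3]).round(3)); print(np.array(p['K']).round(1).tolist()); save(p,'w0')
E
```

```text
[ 0.0731  0.0006 -0.1174]
[[ 0.    -0.957 -0.29 ]
 [ 1.     0.001 -0.001]
 [ 0.001 -0.29   0.957]]
[[292.9, 0.0, 319.9], [0.0, 292.9, 194.6], [0.0, 0.0, 1.0]]
```

{"fn": "play_rows", "kwargs": {
  "steps": [
    [[0, 0, -0.01, 0, 0, 9.85], [0, 0, -0.01, 0, 0, 9.85], [0, 0, -0.01, 0, 0, 9.85], [0, 0, -0.01, 0, 0, 9.85], [0, 0, -0.01, 0, 0, 9.85], [0, 0, -0.005, 0, 0, 9.85]]
  ],
  "fingers": 0.5,
  "squeeze": 30
}}

```text
t: 2.7
tcp_pos: [0.2819, 0.558, 0.312]
tool_rot: [0.683, 0.73, 0.001, -0.0]
force: [0.4, 0.4, 1.0]
finger_gap: 0.497
```

{"fn": "play_rows", "kwargs": {
  "steps": [
    [[-0.054, 0.018, 0, 0, 0, 0], [-0.054, 0.018, 0, 0, 0, 0], [-0.054, 0.018, 0, 0, 0, 0], [-0.054, 0.018, 0, 0, 0, 0], [-0.054, 0.018, 0, 0, 0, 0], [-0.054, 0.018, 0, 0, 0, 0], [-0.054, 0.018, 0, 0, 0, 0], [-0.054, 0.018, 0, 0, 0, 0], [-0.054, 0.018, 0, 0, 0, 0], [-0.054, 0.018, 0, 0, 0, 0]]
  ]
}}

```text
t: 3.95
tcp_pos: [0.5005, 0.0302, 0.3116]
tool_rot: [0.681, 0.732, 0.0, 0.0]
force: [1.1, 0.5, 0.3]
finger_gap: 0.499
```

{"fn": "play_rows", "kwargs": {
  "steps": [
    [[-0.05, 0.013, 0.01, 0, 0, 0], [-0.05, 0.013, 0.01, 0, 0, 0], [-0.045, 0.01, 0, 0, 0, 0], [-0.024, 0, 0, 0, 0, 0.3], [0, 0, 0, 0, 0, 0]]
  ]
}}

```text
t: 4.58
tcp_pos: [0.5481, -0.1356, 0.2911]
tool_rot: [0.684, 0.729, 0.0, 0.0]
force: [0.3, 0.7, 0.1]
finger_gap: 0.498
```

```bash
python3 - <<'E'
from h import *
import pickle
p=manip.snapshot('wrist'); s=manip.sense(); print(s['t'],s['tcp_pos'],s['tool_rot'],s['q'].round(3))
save(p,'w1'); pickle.dump({k:p[k] for k in('img','K','world_from_camera')},open('w1.pkl','wb'))
for x in manip.regions_of('lens_a',p): print(round(x['score'],2),x['rect'])
for x in manip.pinpoint('lens_a',p): print(x['point'],round(x['score'],2),onz(p,x['point'],.111))
for x in manip.pinpoint('flap_bar',p): print('bar',x['point'],round(x['score'],2),onz(p,x['point'],.108))
for x in manip.pinpoint('flap_hinge',p): print('hinge',x['point'],round(x['score'],2),onz(p,x['point'],.108))
E
```

```text
4.625 [ 0.54769684 -0.1341717   0.29112268] [ 6.83866359e-01  7.29607159e-01  1.43632644e-04 -4.19564559e-04] [-4.390e-01  4.050e-01  1.547e+00  1.000e-03  1.190e+00 -5.040e-01]
0.85 [291.7, 104.3, 342.0, 154.0]
0.78 [296.2, 200.9, 339.5, 242.8]
0.6 [337.9, 1.5, 375.7, 49.0]
0.6 [463.6, 151.3, 487.9, 184.8]
[470.9, 168.2] 0.85 [ 0.70388448 -0.11369217  0.111     ]
[319.7, 220.9] 0.83 [ 0.55172054 -0.18205481  0.111     ]
[355.8, 26.3] 0.63 [0.57229324 0.00861266 0.111     ]
bar [222.1, 171.9] 0.84 [ 0.44622492 -0.13472102  0.108     ]
hinge [444.9, 172.0] 0.86 [ 0.67918598 -0.11995448  0.108     ]
```

View pics/w1.png

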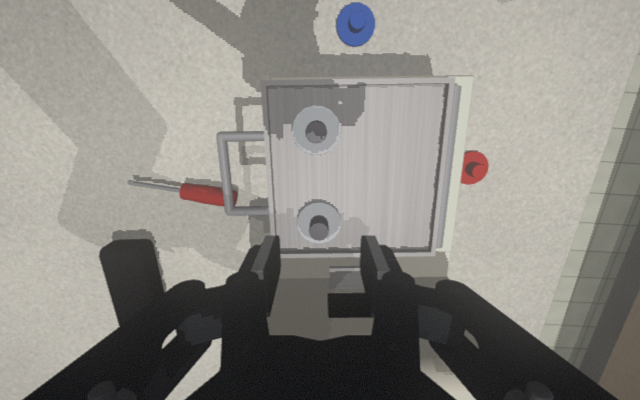

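```bash
python3 - <<'E'
import cv2
i=cv2.imread('pics/w1.png');cv2.imwrite('pics/w1z.png',cv2.resize(i[65:265,205:475],None,fx=2.9,fy=2.9,interpolation=cv2.INTER_CUBIC))
E
```

```text
(no output)
```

View pics/w1z.png

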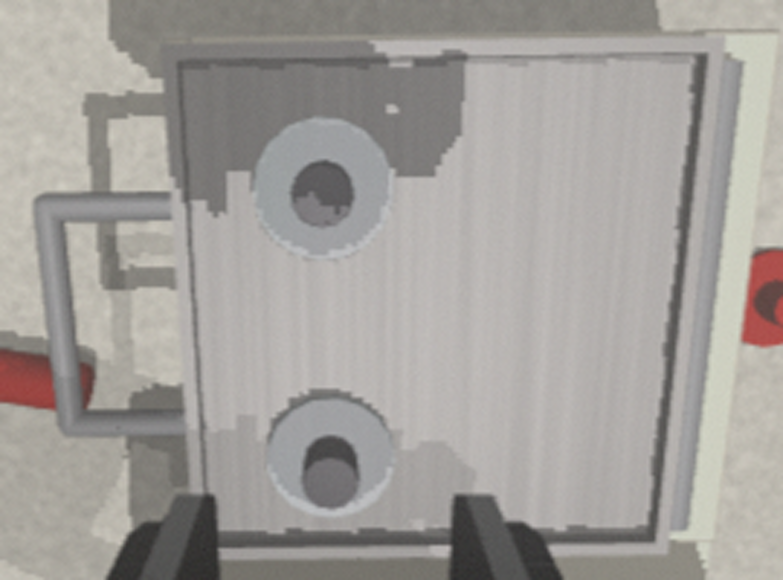

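```bash
cat > fit2.py <<'E'
from h import *
import pickle
from fit import M,T,S,zt,zs
from scipy.optimize import least_squares
W=pickle.load(open('w1.pkl','rb'))
zw=lambda x,y:((x+.5)/2.9-.5+205,(y+.5)/2.9-.5+65)
z=.119
obs=[(W,zw(164,45),(-.08,.092,z)),(W,zw(723,38),(.1,.092,z)),(W,zw(667,553),(.1,-.092,z)),(W,zw(50,207),(-.125,.04,.108)),(W,zw(70,424),(-.125,-.04,.108))]
def f(v):
    g=M(v); return np.concatenate([proj(p,g(m))-uv for p,uv,m in obs])
r=least_squares(f,[.57,-.13,.07]); v=r.x
def inv(P):
    c,s=np.cos(v[2]),np.sin(v[2]); d=np.array(P)[:2]-v[:2]; return np.array([c*d[0]+s*d[1],-s*d[0]+c*d[1]])
if __name__=='__main__':
    print(v,np.degrees(v[2]),np.round(f(v).reshape(-1,2),1).tolist())
    for n,u in(('a',(322,189)),('b',(330,454))):
        P=onz(W,zw(*u),.117); print(n,P,inv(P))
    print('hub a',onz(W,zw(323,193),.130),'hub b top',onz(W,zw(331,482),.139))
    print('seat',M(v)((0,0,.012)),'bar',M(v)((-.125,0,.108)),'hinge',M(v)((.105,0,.108)))
    t=manip.sense(); print(t['tcp_pos'],inv(t['tcp_pos']))
E
python3 fit2.py
```

```text
[ 0.57429727 -0.12843945  0.07499965] 4.297163387437558 [[-1.3, -0.3], [1.3, -0.3], [0.1, 1.0], [-0.6, 0.3], [0.5, -0.1]]
a [ 0.54164414 -0.08468133  0.117     ] [-0.02928257  0.04608179]
b [ 0.55027946 -0.18008274  0.117     ] [-0.02781989 -0.04969847]
hub a [ 0.54216519 -0.08489094  0.13      ] hub b top [ 0.55082872 -0.18147798  0.139     ]
seat [ 0.57429727 -0.12843945  0.012     ] bar [ 0.44964866 -0.13780562  0.108     ] hinge [ 0.67900209 -0.12057187  0.108     ]
[ 0.5476267  -0.13255288  0.29143197] [-0.02690381 -0.00210345]
```

{"fn": "play_rows", "kwargs": {
  "steps": [
    [[0.024, -0.002, 0.03, 0, 0, 0], [0.0235, -0.0015, 0.03, 0, 0, 0.5], [0, 0, 0.03, 0, 0, 0], [0, 0, 0.03, 0, 0, 0], [0, 0, 0.015, 0, 0, 0], [0, 0, 0.007, 0, 0, 0], [0, 0, 0, 0, 0, 0]]
  ]
}}

```text
t: 5.7
tcp_pos: [0.5415, -0.0867, 0.1496]
tool_rot: [0.686, 0.727, 0.0, 0.0]
force: [-0.2, -0.2, -0.1]
finger_gap: 0.501
```

```bash
python3 - <<'E'
from h import *
p=manip.snapshot('wrist'); save(p,'w2'); s=manip.sense(); print(s['t'],s['tcp_pos'],s['force'],s['finger_gap'])
E
```

```text
5.75 [ 0.54181938 -0.08687198  0.14998696] [ 0.37261359 -0.52334241  0.28987989] 0.49809741143943137
```

View pics/w2.png

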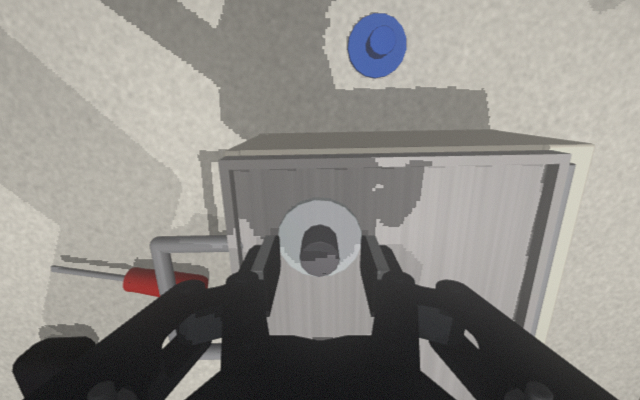

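The hub at (320,250) sits midway between the fingertips at (265,250) and (370,250), so I'm closing on it.

{"fn": "play_rows", "kwargs": {
  "steps": [
    [[0.001, 0, 0.003, 0, 0, 0], [0, 0, 0, 0, 0, 0], [0, 0, 0, 0, 0, 0], [0, 0, 0, 0, 0, 0]]
  ],
  "fingers": 0.1,
  "squeeze": 30
}}

```text
t: 6.25
tcp_pos: [0.5416, -0.0859, 0.1469]
tool_rot: [0.687, 0.727, 0.0, 0.001]
force: [0.4, 0.7, 4.7]
finger_gap: 0.215
```

{"fn": "play_rows", "kwargs": {
  "steps": [
    [[0, 0, -0.01, 0, 0, 0], [0, 0, -0.03, 0, 0, 0], [0, 0, -0.03, 0, 0, 0], [0, 0, 0, 0, 0, 0]]
  ]
}}

```text
t: 6.75
tcp_pos: [0.5425, -0.0863, 0.2187]
tool_rot: [0.686, 0.727, 0.001, 0.003]
force: [0.2, 1.0, -1.3]
finger_gap: 0.219
```

```bash
python3 - <<'E'
from h import *
p=manip.snapshot('wrist'); save(p,'w3'); s=manip.sense(); print(s['t'],s['tcp_pos'],s['tool_rot'],s['force'],s['finger_gap'])
E
```

```text
6.8 [ 0.54145023 -0.08588869  0.21714636] [6.86444818e-01 7.27181215e-01 3.25944935e-04 9.41354683e-04] [-0.65303774  0.08282966 -0.67917991] 0.2181355667414891
```

View pics/w3.png

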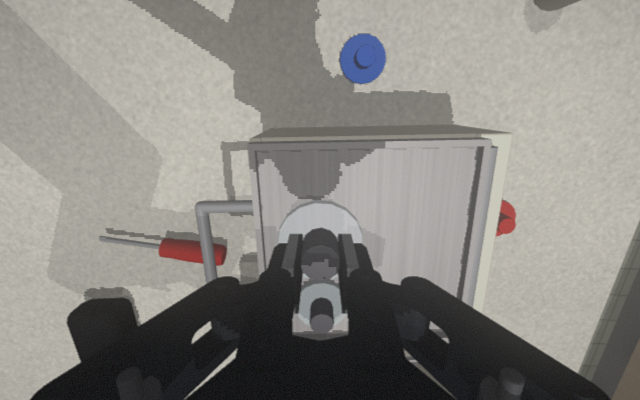

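{"fn": "play_rows", "kwargs": {
  "steps": [
    [[0.03, -0.006, -0.01, 0, 0, -0.9], [0.05, -0.011, 0, 0, 0, 0], [0.054, -0.012, 0, 0, 0, 0], [0.054, -0.012, 0, 0, 0, 0], [0.054, -0.012, 0, 0, 0, 0], [0.054, -0.012, 0, 0, 0, 0], [0.05, -0.012, 0.02, 0, 0, 0], [0.03, -0.008, 0.03, 0, 0, 0], [0.018, -0.004, 0.03, 0, 0, 0]]
  ]
}}

```text
t: 7.92
tcp_pos: [0.4222, 0.302, 0.1443]
tool_rot: [0.68, 0.733, -0.001, -0.0]
force: [-1.0, -0.1, -0.2]
finger_gap: 0.217
```

{"fn": "play_rows", "kwargs": {
  "steps": [
    [[0, 0, 0.03, 0, 0, 0], [0, 0, 0.03, 0, 0, 0], [0, 0, 0.02, 0, 0, 0], [0, 0, 0, 0, 0, 0]]
  ]
}}

```text
t: 8.43
tcp_pos: [0.422, 0.2998, 0.0639]
tool_rot: [0.681, 0.732, -0.003, -0.001]
force: [-0.3, -0.8, 0.1]
finger_gap: 0.222
```

```bash
python3 - <<'E'
from h import *
p=manip.snapshot('wrist'); save(p,'w4'); s=manip.sense(); print(s['t'],s['tcp_pos'],s['tool_rot'],s['force'],s['finger_gap'])
p=manip.snapshot('side'); save(p,'s4')
E
```

```text
8.475 [0.42290365 0.30025368 0.06501878] [ 0.68077664  0.73248862 -0.00173312 -0.00077209] [0.05211002 0.75754962 0.03435504] 0.21973251711171274
```

View pics/w4.png

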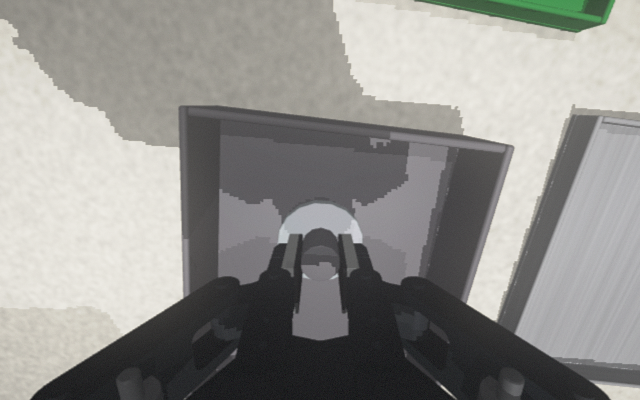

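The lens is inside the tote, clear of the walls. I'm lowering it gently to contact.

{"fn": "play_rows", "kwargs": {
  "steps": [
    [[0, 0, 0.012, 0, 0, 0], [0, 0, 0.006, 0, 0, 0], [0, 0, 0.003, 0, 0, 0], [0, 0, 0.0015, 0, 0, 0], [0, 0, 0, 0, 0, 0]]
  ]
}}

```text
t: 9.15
tcp_pos: [0.4241, 0.3008, 0.0438]
tool_rot: [0.681, 0.733, 0.0, 0.0]
force: [0.6, 0.6, -0.3]
finger_gap: 0.219
```

{"fn": "play_rows", "kwargs": {
  "steps": [
    [[0, 0, 0.002, 0, 0, 0], [0, 0, 0.0015, 0, 0, 0], [0, 0, 0, 0, 0, 0]]
  ]
}}

```text
t: 9.52
tcp_pos: [0.424, 0.3008, 0.0402]
tool_rot: [0.681, 0.733, -0.0, -0.0]
force: [0.3, -0.5, -0.5]
finger_gap: 0.215
```

{"fn": "play_rows", "kwargs": {
  "steps": [
    [[0, 0, 0.0015, 0, 0, 0], [0, 0, 0.001, 0, 0, 0], [0, 0, 0, 0, 0, 0]]
  ]
}}

```text
t: 9.9
tcp_pos: [0.4241, 0.3008, 0.0398]
tool_rot: [0.681, 0.733, 0.0, 0.0]
force: [-2.3, -0.8, 16.7]
finger_gap: 0.222
```

{"fn": "play_rows", "kwargs": {
  "steps": [
    [[0, 0, -0.001, 0, 0, 0], [0, 0, 0, 0, 0, 0], [0, 0, 0, 0, 0, 0]]
  ],
  "fingers": 0.5
}}

```text
t: 10.28
tcp_pos: [0.424, 0.3008, 0.0385]
tool_rot: [0.681, 0.733, -0.0, -0.0]
force: [0.0, -1.3, 0.2]
finger_gap: 0.499
```

{"fn": "play_rows", "kwargs": {
  "steps": [
    [[0, 0, -0.02, 0, 0, 0], [0, 0, -0.05, 0, 0, 0], [0, 0, -0.05, 0, 0, 0], [0, 0, -0.04, 0, 0, 0]]
  ]
}}

```text
t: 10.78
tcp_pos: [0.4241, 0.3009, 0.2004]
tool_rot: [0.681, 0.733, 0.0, 0.0]
force: [0.6, 0.8, -0.3]
finger_gap: 0.502
```

```bash
python3 - <<'E'
from h import *
p=manip.snapshot('wrist'); save(p,'w5'); s=manip.sense(); print(s['t'],s['tcp_pos'],s['tool_rot'],s['force'],s['finger_gap'])
E
```

```text
10.825 [0.42659582 0.30212671 0.20495365] [0.68057062 0.73266595 0.00449487 0.00200695] [0.18316157 1.28093028 2.05442271] 0.5009488073468239
```

View pics/w5.png

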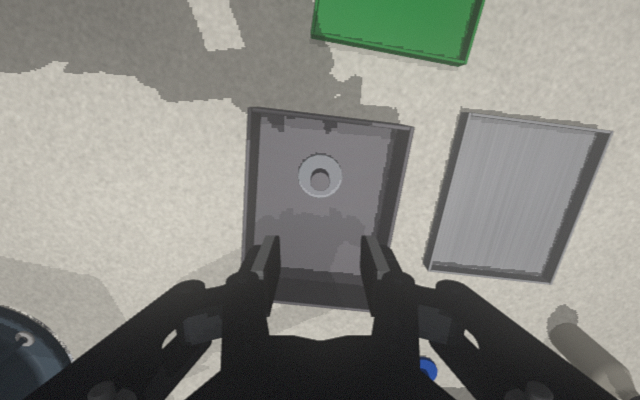

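Lens A lies flat in the tote at (320,176). Lens B is next.

{"fn": "play_rows", "kwargs": {
  "steps": [
    [[-0.04, 0.008, 0, 0, 0, 0], [-0.056, 0.01, 0, 0, 0, 0], [-0.056, 0.01, 0, 0, 0, 0], [-0.056, 0.01, 0, 0, 0, 0], [-0.056, 0.01, 0, 0, 0, 0], [-0.056, 0.01, 0, 0, 0, 0], [-0.056, 0.01, 0, 0, 0, 0], [-0.056, 0.01, 0, 0, 0, 0], [-0.04, 0.008, 0, 0, 0, 0], [-0.018, 0.004, 0, 0, 0, 0]]
  ]
}}

```text
t: 12.08
tcp_pos: [0.5499, -0.1835, 0.1981]
tool_rot: [0.682, 0.732, -0.0, -0.0]
force: [-0.1, -0.3, -0.3]
finger_gap: 0.497
```

{"fn": "play_rows", "kwargs": {
  "steps": [
    [[0, 0, 0.02, 0, 0, 0], [0, 0, 0.02, 0, 0, 0], [0, 0, 0.009, 0, 0, 0], [0, 0, 0, 0, 0, 0]]
  ]
}}

```text
t: 12.58
tcp_pos: [0.5492, -0.1803, 0.1491]
tool_rot: [0.68, 0.733, -0.0, -0.001]
force: [0.6, 1.3, 0.7]
finger_gap: 0.499
```

```bash
python3 - <<'E'
from h import *
p=manip.snapshot('wrist'); save(p,'w6'); s=manip.sense(); print(s['t'],s['tcp_pos'],s['tool_rot'],s['force'],s['finger_gap'])
E
```

```text
12.625 [ 0.54971129 -0.18063744  0.14981556] [ 6.80440567e-01  7.32803230e-01 -1.37488010e-05 -2.46899903e-04] [ 0.55685941 -0.95932888 -0.86364077] 0.4979519805321397
```

View pics/w6.png

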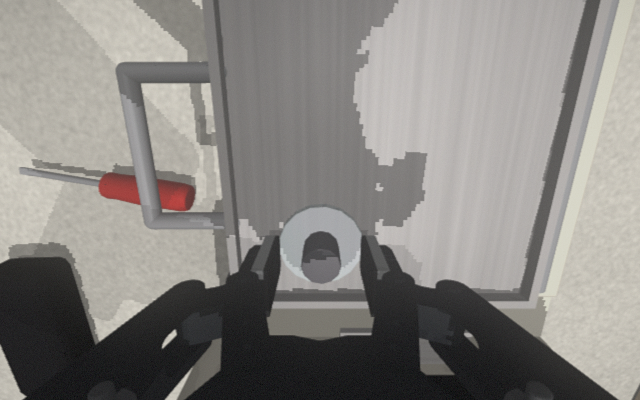

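The hub is centred at (321,257), so I'm closing and lifting.

{"fn": "play_rows", "kwargs": {
  "steps": [
    [[-0.001, 0, 0.002, 0, 0, 0], [0, 0, 0, 0, 0, 0], [0, 0, 0, 0, 0, 0], [0, 0, 0, 0, 0, 0]]
  ],
  "fingers": 0.1
}}

```text
t: 13.12
tcp_pos: [0.5502, -0.1825, 0.1485]
tool_rot: [0.681, 0.732, 0.0, 0.001]
force: [-0.3, 0.9, 3.6]
finger_gap: 0.216
```

{"fn": "play_rows", "kwargs": {
  "steps": [
    [[0, 0, -0.01, 0, 0, 0], [0, 0, -0.03, 0, 0, 0], [0, 0, -0.04, 0, 0, 0], [0, 0, 0, 0, 0, 0]]
  ]
}}

```text
t: 13.62
tcp_pos: [0.5515, -0.1833, 0.2313]
tool_rot: [0.681, 0.733, 0.001, 0.004]
force: [0.2, -1.6, -0.6]
finger_gap: 0.218
```

```bash
python3 - <<'E'
from h import *
p=manip.snapshot('wrist'); save(p,'w7'); s=manip.sense(); print(s['t'],s['tcp_pos'],s['tool_rot'],s['force'],s['finger_gap'])
E
```

```text
13.675 [ 0.55023496 -0.18262906  0.22938631] [6.80718863e-01 7.32543064e-01 3.00912106e-04 1.54890302e-03] [ 0.07475489 -0.29196732 -1.16829506] 0.21720063195422873
```

View pics/w7.png

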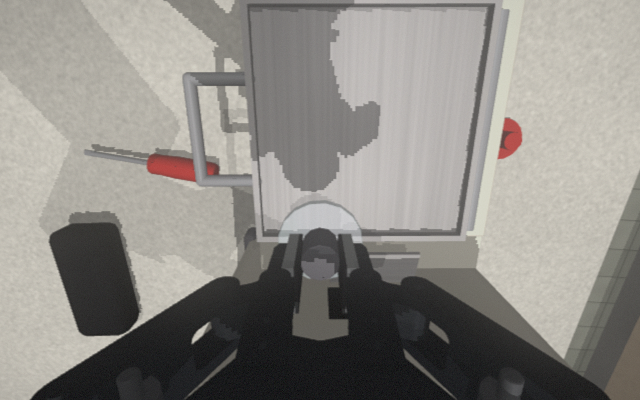

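{"fn": "play_rows", "kwargs": {
  "steps": [
    [[0.03, -0.008, 0, 0, 0, 0], [0.05, -0.012, 0, 0, 0, 0], [0.054, -0.012, 0, 0, 0, 0], [0.054, -0.012, 0, 0, 0, 0], [0.054, -0.012, 0, 0, 0, 0], [0.054, -0.012, 0, 0, 0, 0], [0.05, -0.012, 0.02, 0, 0, 0], [0.04, -0.01, 0.03, 0, 0, 0], [0.02, -0.006, 0.03, 0, 0, 0]]
  ]
}}

```text
t: 14.8
tcp_pos: [0.4222, 0.2171, 0.1462]
tool_rot: [0.68, 0.733, -0.001, -0.001]
force: [0.9, -0.5, -0.7]
finger_gap: 0.219
```

{"fn": "play_rows", "kwargs": {
  "steps": [
    [[0, 0, 0.03, 0, 0, 0], [0, 0, 0.03, 0, 0, 0], [0, 0, 0.02, 0, 0, 0], [0, 0, 0.012, 0, 0, 0], [0, 0, 0.006, 0, 0, 0], [0, 0, 0, 0, 0, 0]]
  ]
}}

```text
t: 15.55
tcp_pos: [0.4242, 0.2155, 0.0497]
tool_rot: [0.681, 0.732, -0.0, -0.0]
force: [0.5, -0.1, -0.2]
finger_gap: 0.213
```

```bash
python3 - <<'E'
from h import *
p=manip.snapshot('wrist'); save(p,'w8'); s=manip.sense(); print(s['t'],s['tcp_pos'],s['tool_rot'],s['force'],s['finger_gap'])
E
```

```text
15.6 [0.42444507 0.21559609 0.05004377] [6.80754158e-01 7.32511940e-01 1.47601011e-04 1.08189334e-04] [ 0.11029171  0.18408387 -0.38393858] 0.2182988720317858
```

View pics/w8.png

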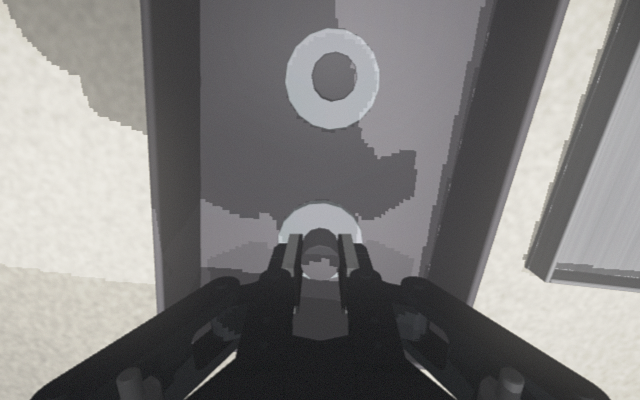

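{"fn": "play_rows", "kwargs": {
  "steps": [
    [[0, 0, 0.004, 0, 0, 0], [0, 0, 0.003, 0, 0, 0], [0, 0, 0.0015, 0, 0, 0], [0, 0, 0, 0, 0, 0]]
  ]
}}

```text
t: 16.1
tcp_pos: [0.4243, 0.2156, 0.0415]
tool_rot: [0.681, 0.733, 0.0, 0.0]
force: [-0.6, 0.3, 2.3]
finger_gap: 0.216
```

{"fn": "play_rows", "kwargs": {
  "steps": [
    [[0, 0, 0.001, 0, 0, 0], [0, 0, 0, 0, 0, 0]]
  ]
}}

```text
t: 16.35
tcp_pos: [0.4243, 0.2156, 0.0414]
tool_rot: [0.681, 0.733, 0.0, 0.0]
force: [-1.5, -0.3, 11.7]
finger_gap: 0.214
```

{"fn": "play_rows", "kwargs": {
  "steps": [
    [[0, 0, 0, 0, 0, 0], [0, 0, 0, 0, 0, 0], [0, 0, 0, 0, 0, 0]]
  ],
  "fingers": 0.5
}}

```text
t: 16.73
tcp_pos: [0.4243, 0.2156, 0.0401]
tool_rot: [0.681, 0.733, -0.0, -0.0]
force: [-0.2, 0.2, 0.1]
finger_gap: 0.504
```

{"fn": "play_rows", "kwargs": {
  "steps": [
    [[0, 0, -0.02, 0, 0, 0], [0, 0, -0.05, 0, 0, 0], [0, 0, -0.05, 0, 0, 0], [0, 0, -0.04, 0, 0, 0]]
  ]
}}

```text
t: 17.23
tcp_pos: [0.4243, 0.2156, 0.202]
tool_rot: [0.681, 0.733, 0.0, 0.0]
force: [1.1, -0.2, -1.1]
finger_gap: 0.5
```

```bash
python3 - <<'E'
from h import *
p=manip.snapshot('wrist'); save(p,'w9'); s=manip.sense(); print(s['t'],s['tcp_pos'],s['tool_rot'],s['force'],s['finger_gap'])
E
```

```text
17.275 [0.42683563 0.21641628 0.20616243] [0.68057273 0.73266441 0.00404809 0.0026903 ] [0.88602344 0.96715395 3.19361934] 0.4993148594725478
```

View pics/w9.png

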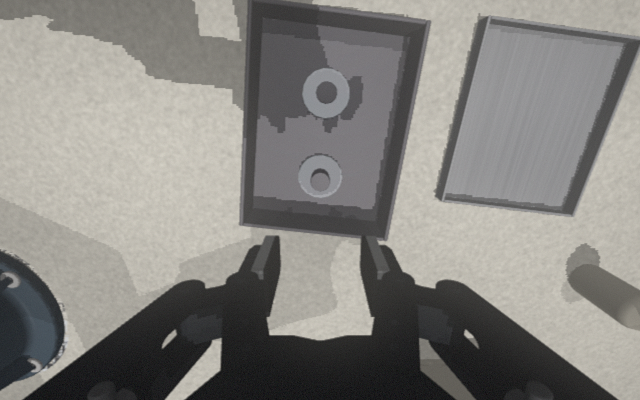

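Both lenses lie flat in the tote, at (326,93) and (320,176). Now for the bar.

{"fn": "play_rows", "kwargs": {
  "steps": [
    [[-0.035, 0, 0, 0, 0, 0], [-0.054, 0, 0, 0, 0, 0], [-0.054, 0, 0, 0, 0, 0], [-0.054, 0, 0, 0, 0, 0], [-0.054, 0, 0, 0, 0, 0], [-0.054, 0, 0, 0, 0, 0], [-0.035, 0, 0, 0, 0, 0], [-0.014, 0, 0, 0, 0, 0], [0, 0, 0, 0, 0, 0], [0, 0, 0, 0, 0, 0]]
  ],
  "fingers": 0.35
}}

```text
t: 18.52
tcp_pos: [0.4496, -0.1359, 0.2001]
tool_rot: [0.68, 0.733, -0.0, -0.001]
force: [0.2, 0.4, 0.1]
finger_gap: 0.35
```

```bash
python3 - <<'E'
from h import *
p=manip.snapshot('wrist'); save(p,'w10'); s=manip.sense(); print(s['t'],s['tcp_pos'],s['tool_rot'],s['force'],s['finger_gap'])
Rt=R.from_quat(s['tool_rot']).as_matrix()
for x in manip.pinpoint('flap_bar',p): P=onz(p,x['point'],.108); print(x['point'],round(x['score'],2),P,Rt.T@(P-s['tcp_pos']))
E
```

```text
18.575 [ 0.44972972 -0.13580464  0.2001618 ] [ 6.80090791e-01  7.33127595e-01 -7.84820968e-06 -6.67602564e-04] [ 0.49665798  0.12682483 -0.14684917] 0.34711528608118475
[317.4, 207.4] 0.96 [ 0.44846793 -0.13568815  0.108     ] [ 0.0001215  -0.00116476  0.09216307]
[433.8, 174.8] 0.56 [ 0.53158852 -0.10406042  0.108     ] [0.02543019 0.08409257 0.09210917]
```

View pics/w10.png

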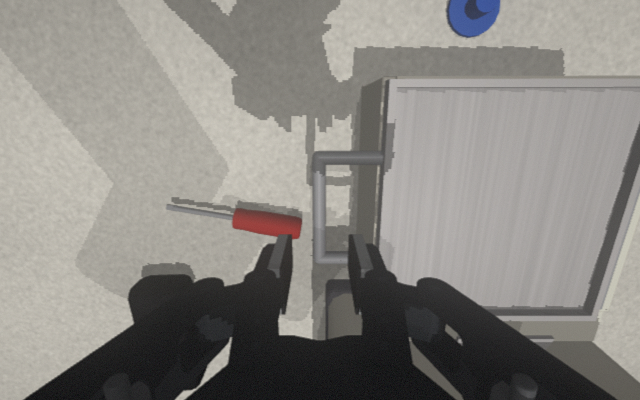

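The bar at (320,207) runs straight between the fingertips. Descending.

{"fn": "play_rows", "kwargs": {
  "steps": [
    [[0, -0.001, 0.03, 0, 0, 0], [0, 0, 0.03, 0, 0, 0], [0, 0, 0.02, 0, 0, 0], [0, 0, 0.006, 0, 0, 0], [0, 0, 0, 0, 0, 0]]
  ]
}}

```text
t: 19.25
tcp_pos: [0.4493, -0.137, 0.1144]
tool_rot: [0.68, 0.733, -0.0, -0.0]
force: [0.3, 1.0, 0.0]
finger_gap: 0.351
```

{"fn": "play_rows", "kwargs": {
  "steps": [
    [[0, 0, 0, 0, 0, 0], [0, 0, 0, 0, 0, 0], [0, 0, 0, 0, 0, 0]]
  ],
  "fingers": 0,
  "squeeze": 30
}}

```text
t: 19.62
tcp_pos: [0.4488, -0.1376, 0.115]
tool_rot: [0.681, 0.733, -0.0, -0.0]
force: [-4.3, -1.3, 6.5]
finger_gap: 0.101
```

{"fn": "play_rows", "kwargs": {
  "steps": [
    [[0, 0.0003, -0.01, 0, 0, 0], [0, 0.0006, -0.01, 0, 0, 0], [0, 0.0026, -0.0199, 0, 0, 0], [0, 0.0043, -0.0196, 0, 0, 0], [0, 0, 0, 0, 0, 0]]
  ]
}}

```text
t: 20.25
tcp_pos: [0.4565, -0.137, 0.1755]
tool_rot: [0.68, 0.733, -0.0, 0.0]
force: [-5.4, -3.2, 1.8]
finger_gap: 0.1
```

```bash
python3 - <<'E'
from h import *
p=manip.snapshot('wrist'); save(p,'w11'); s=manip.sense(); print(s['t'],s['tcp_pos'],s['tool_rot'],s['force'],s['finger_gap'])
E
```

```text
20.3 [ 0.45643894 -0.13697563  0.17517197] [ 6.80450919e-01  7.32793495e-01 -4.53641834e-04  1.88777520e-04] [-4.82635465 -2.10729232  1.18651659] 0.09902609106573228
```

View pics/w11.png

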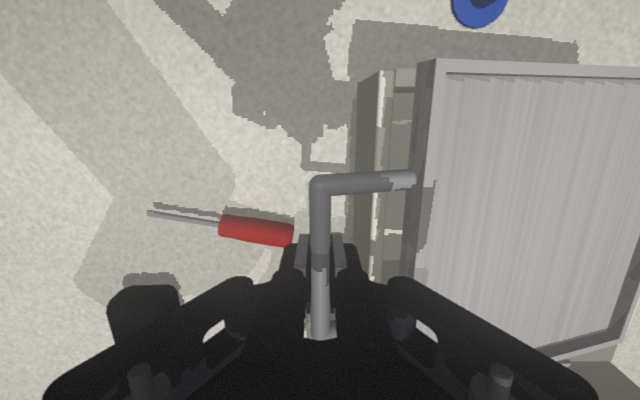

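The flap is lifting, with its front edge up at (425,70) and the bar held. I'm continuing the arc.

{"fn": "play_rows", "kwargs": {
  "steps": [
    [[0, 0.0061, -0.0192, 0, 0, 0], [0, 0.0076, -0.0185, 0, 0, 0], [0, 0.0093, -0.0178, 0, 0, 0], [0, 0.0108, -0.0169, 0, 0, 0], [0, 0.0122, -0.0159, 0, 0, 0], [0, 0.0136, -0.0148, 0, 0, 0], [0, 0, 0, 0, 0, 0]]
  ]
}}

```text
t: 21.18
tcp_pos: [0.5143, -0.1325, 0.2794]
tool_rot: [0.68, 0.733, -0.002, -0.001]
force: [-9.6, -2.1, 11.1]
finger_gap: 0.101
```

{"fn": "play_rows", "kwargs": {
  "steps": [
    [[0, 0.0138, -0.0146, 0, 0, 0], [0, 0.0154, -0.0127, 0, 0, 0], [0, 0.0167, -0.011, 0, 0, 0], [0, 0.0178, -0.0093, 0, 0, 0], [0, 0, 0, 0, 0, 0]]
  ]
}}

```text
t: 21.8
tcp_pos: [0.5811, -0.1275, 0.328]
tool_rot: [0.681, 0.733, 0.001, 0.002]
force: [-3.2, 0.2, 9.3]
finger_gap: 0.103
```

{"fn": "play_rows", "kwargs": {
  "steps": [
    [[0, 0.0185, -0.0078, 0, 0, 0], [0, 0.0192, -0.0063, 0, 0, 0], [0, 0.0196, -0.0046, 0, 0, 0], [0, 0.0199, -0.003, 0, 0, 0], [0, 0.02, -0.001, 0, 0, 0], [0, 0, 0, 0, 0, 0], [0, 0, 0, 0, 0, 0]]
  ]
}}

```text
t: 22.68
tcp_pos: [0.678, -0.1201, 0.3494]
tool_rot: [0.681, 0.733, 0.002, 0.002]
force: [1.0, 1.5, 4.3]
finger_gap: 0.107
```

```bash
python3 - <<'E'
from h import *
s=manip.sense(); print(s['t'],s['tcp_pos'],s['tool_rot'],s['force'],s['finger_gap'])
for n in('wrist','side','top'):
    p=manip.snapshot(n); save(p,n+'12')
E
```

```text
22.675 [ 0.67802054 -0.12011216  0.34937312] [0.68053526 0.73271021 0.00196903 0.00190624] [1.04834952 1.50822217 4.32722976] 0.10716402067574589
```

View pics/wrist12.png

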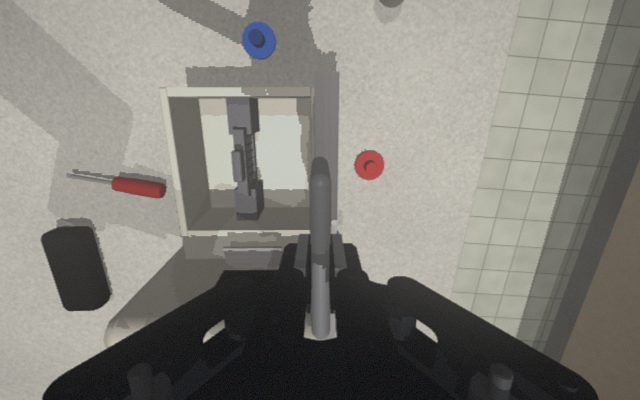

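View pics/side12.png

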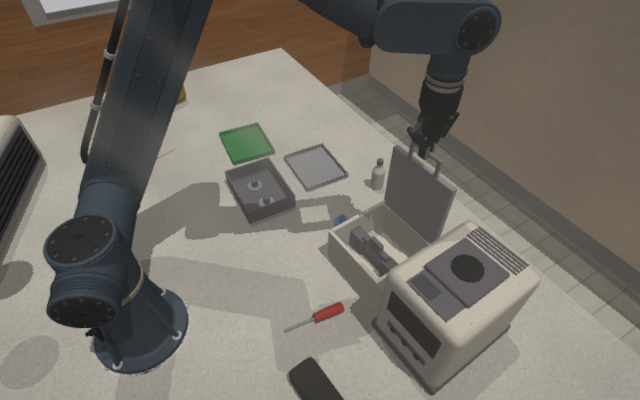

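The flap stands upright over an open well, with the filter visible at about (245,160) in the wrist view. I'm nudging it 1 mm further and releasing.

{"fn": "play_rows", "kwargs": {
  "steps": [
    [[0, 0.0015, 0, 0, 0, 0], [0, 0, 0, 0, 0, 0]]
  ]
}}

```text
t: 23.08
tcp_pos: [0.678, -0.1201, 0.3493]
tool_rot: [0.681, 0.733, 0.001, 0.0]
force: [-2.4, 1.2, 7.0]
finger_gap: 0.104
```

{"fn": "play_rows", "kwargs": {
  "steps": [
    [[0, 0, 0, 0, 0, 0], [0, 0, 0, 0, 0, 0], [0, 0, 0, 0, 0, 0]]
  ],
  "fingers": 0.35
}}

```text
t: 23.45
tcp_pos: [0.6781, -0.1207, 0.3466]
tool_rot: [0.681, 0.732, -0.0, -0.0]
force: [0.3, 0.8, 0.8]
finger_gap: 0.353
```

{"fn": "play_rows", "kwargs": {
  "steps": [
    [[0, 0, -0.01, 0, 0, 0], [0, 0, -0.025, 0, 0, 0], [0, 0, -0.025, 0, 0, 0], [0, -0.02, -0.01, 0, 0, 0], [0, -0.045, 0, 0, 0, 0], [0, -0.03, 0, 0, 0, 0], [0, -0.0115, 0, 0, 0, 0], [0, 0, 0, 0, 0, 0], [0, 0, 0, 0, 0, 0]]
  ]
}}

```text
t: 24.58
tcp_pos: [0.5733, -0.1287, 0.4173]
tool_rot: [0.681, 0.733, 0.0, 0.0]
force: [-0.1, 0.8, 1.1]
finger_gap: 0.352
```

```bash
python3 - <<'E'
from h import *
import pickle
p=manip.snapshot('wrist'); save(p,'w13'); s=manip.sense(); print(s['t'],s['tcp_pos'],s['tool_rot'],s['force'],s['finger_gap'])
pickle.dump({k:p[k] for k in('img','K','world_from_camera')},open('w13.pkl','wb'))
for x in manip.regions_of('filter',p): print(x['rect'],x['score'])
for x in manip.pinpoint('filter',p): print(x['point'],x['score'],onz(p,x['point'],.012))
p=manip.snapshot('side'); save(p,'side13')
E
```

```text
24.625 [ 0.57326249 -0.12859768  0.41704407] [6.80615777e-01 7.32640489e-01 1.88629137e-04 2.05047092e-04] [-0.54088524 -0.72996193 -0.76540317] 0.35023414069687475
[314.5, 118.5, 326.0, 184.4] 0.76
[235.0, 82.0, 481.7, 367.9] 0.65
[318.9, 143.2] 0.84 [ 0.57188016 -0.11878199  0.012     ]
```

View pics/w13.png

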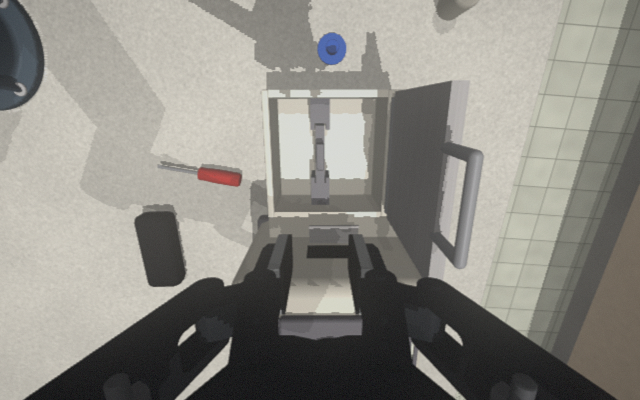

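View pics/side13.png

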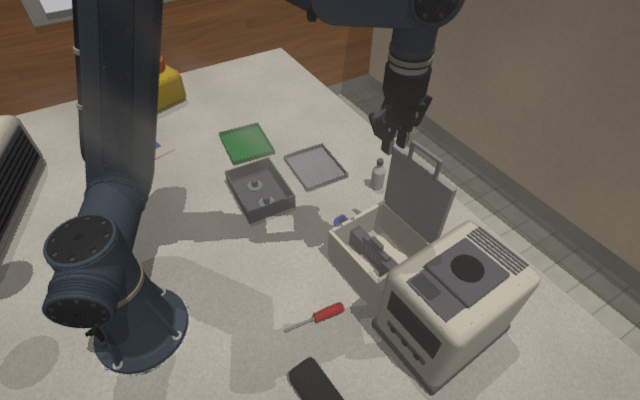

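```bash
python3 - <<'E'
from h import *
import pickle
i=cv2.imread('pics/w13.png');cv2.imwrite('pics/w13z.png',cv2.resize(i[80:225,255:400],None,fx=4,fy=4,interpolation=cv2.INTER_CUBIC))
p=pickle.load(open('w13.pkl','rb'))
from fit2 import M,v
for m in [(0,.02,.1),(0,-.02,.1),(0,.045,.08),(0,-.045,.08)]: 
    u=proj(p,M(v)(m)); print(m,u,((u-[255,80])*4).round())
E
```

```text
(0, 0.02, 0.1) [319.8490819  143.61489767] [259. 254.]
(0, -0.02, 0.1) [319.88260526 170.24879789] [260. 361.]
(0, 0.045, 0.08) [319.82714404 125.32354447] [259. 181.]
(0, -0.045, 0.08) [319.89955362 182.90024809] [260. 412.]
```

View pics/w13z.png

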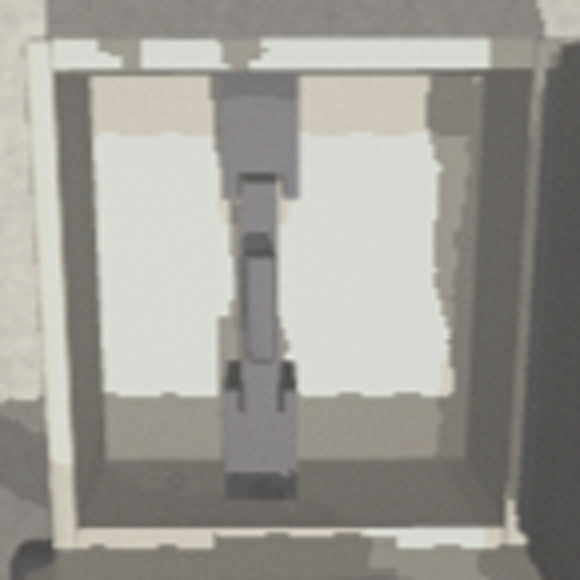

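The tab appears at rows 253–360, column 261 of the zoomed view, which matches the prediction. Descending onto it.

{"fn": "play_rows", "kwargs": {
  "steps": [
    [[0, 0.0005, 0.04, 0, 0, 0], [0, 0, 0.05, 0, 0, 0], [0, 0, 0.05, 0, 0, 0], [0, 0, 0.05, 0, 0, 0], [0, 0, 0.05, 0, 0, 0], [0, 0, 0.03, 0, 0, 0], [0, 0, 0.02, 0, 0, 0], [0, 0, 0.01, 0, 0, 0], [0, 0, 0.005, 0, 0, 0], [0, 0, 0, 0, 0, 0]]
  ]
}}

```text
t: 26.02
tcp_pos: [0.5731, -0.1286, 0.1125]
tool_rot: [0.681, 0.733, 0.0, 0.0]
force: [0.1, 0.3, -0.7]
finger_gap: 0.351
```

```bash
python3 - <<'E'
from h import *
p=manip.snapshot('wrist'); save(p,'w14'); s=manip.sense(); print(s['t'],s['tcp_pos'],s['tool_rot'],s['force'],s['finger_gap'])
E
```

```text
26.075 [ 0.57325498 -0.12865414  0.11288721] [6.80720513e-01 7.32542860e-01 2.55495648e-04 6.90575897e-04] [-0.42399524 -0.53642905  0.77640702] 0.35082690993879
```

View pics/w14.png

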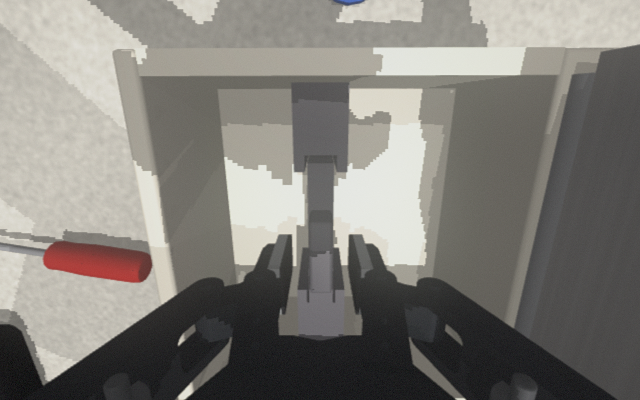

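{"fn": "play_rows", "kwargs": {
  "steps": [
    [[0, 0.0005, 0.002, 0, 0, 0], [0, 0, 0, 0, 0, 0], [0, 0, 0, 0, 0, 0], [0, 0, 0, 0, 0, 0]]
  ],
  "fingers": 0,
  "squeeze": 60
}}

```text
t: 26.58
tcp_pos: [0.5739, -0.1288, 0.1112]
tool_rot: [0.681, 0.733, 0.0, 0.001]
force: [-0.3, -0.8, 6.5]
finger_gap: 0.117
```

{"fn": "play_rows", "kwargs": {
  "steps": [
    [[0, 0, -0.004, 0, 0, 0], [0, 0, -0.006, 0, 0, 0], [0, 0, -0.01, 0, 0, 0], [0, 0, 0, 0, 0, 0]]
  ]
}}

```text
t: 27.08
tcp_pos: [0.5738, -0.1287, 0.1312]
tool_rot: [0.681, 0.733, 0.0, 0.001]
force: [-0.2, -0.6, -1.9]
finger_gap: 0.121
```

{"fn": "play_rows", "kwargs": {
  "steps": [
    [[0, 0, -0.015, 0, 0, 0], [0, 0, -0.02, 0, 0, 0], [0, 0, -0.025, 0, 0, 0], [0, 0, -0.03, 0, 0, 0], [0, 0, -0.03, 0, 0, 0], [0, 0, -0.015, 0, 0, 0], [0, 0, 0, 0, 0, 0]]
  ]
}}

```text
t: 27.95
tcp_pos: [0.5736, -0.1286, 0.2665]
tool_rot: [0.681, 0.733, 0.0, 0.001]
force: [0.2, 0.5, -2.5]
finger_gap: 0.12
```

```bash
python3 - <<'E'
from h import *
for n in ('wrist','side'):
  p=manip.snapshot(n); save(p,n+'15')
s=manip.sense(); print(s['t'],s['tcp_pos'],s['tool_rot'],s['force'],s['finger_gap'])
a=cv2.imread('pics/wrist15.png')[:, :]; b=cv2.imread('pics/side15.png')
cv2.imwrite('pics/c15.png',np.vstack([cv2.resize(a,(480,300)),cv2.resize(b,(480,300))]))
E
```

```text
28.05 [ 0.57244334 -0.12811615  0.26431172] [ 6.80730599e-01  7.32533133e-01 -3.49386016e-04 -9.68449444e-04] [ 0.0191071  -0.21601042 -2.55894958] 0.12143585880508338
```

View pics/c15.png

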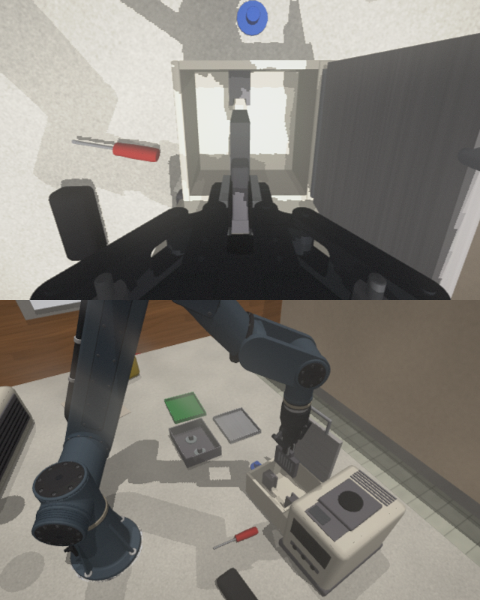

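{"fn": "play_rows", "kwargs": {
  "steps": [
    [[0.02, 0, 0, 0, 0, 0], [0.04, 0, 0, 0, 0, 0], [0.05, 0, 0, 0, 0, 0], [0.05, 0, 0, 0, 0, 0], [0.05, 0.02, 0, 0, 0, 0], [0.05, 0.02, 0, 0, 0, 0], [0.05, 0.02, 0, 0, 0, 0], [0.04, 0.016, 0, 0, 0, 0], [0.03, 0.008, 0.01, 0, 0, 0], [0.02, 0.004, 0.01, 0, 0, 0]]
  ]
}}

```text
t: 29.3
tcp_pos: [0.6302, 0.2795, 0.2433]
tool_rot: [0.68, 0.733, -0.001, -0.001]
force: [0.2, -1.4, -2.5]
finger_gap: 0.127
```

{"fn": "play_rows", "kwargs": {
  "steps": [
    [[0, 0, 0, 0, 0, 0], [0, 0, 0, 0, 0, 0], [0, 0, 0, 0, 0, 0], [0, 0, 0, 0, 0, 0]]
  ]
}}

```text
t: 29.8
tcp_pos: [0.632, 0.2759, 0.2458]
tool_rot: [0.681, 0.732, 0.0, 0.0]
force: [0.6, 0.1, -1.2]
finger_gap: 0.122
```

```bash
python3 - <<'E'
from h import *
s=manip.sense(); print(s['t'],s['tcp_pos'],s['tool_rot'],s['force'],s['finger_gap'])
for n in ('wrist','side','top'):
  p=manip.snapshot(n); save(p,n+'16')
  for x in manip.pinpoint('filter',p): print(n,x['point'],x['score'],onz(p,x['point'],s['tcp_pos'][2]-.099))
  for x in manip.pinpoint('dish',p): print(n,x['point'],x['score'],onz(p,x['point'],0.0))
E
```

```text
29.8 [0.63197133 0.27592691 0.24582045] [6.81268759e-01 7.32033303e-01 2.60530811e-04 2.31428875e-04] [ 0.58687066  0.06574152 -1.19082654] 0.12208150961636839
wrist [320.6, 200.7] 0.74 [0.63327518 0.27922284 0.14682045]
wrist [323.3, 160.0] 0.88 [0.63656689 0.28498252 0.        ]
side [313.1, 133.6] 0.63 [0.62578852 0.27800869 0.14682045]
side [314.1, 170.4] 0.78 [6.25370668e-01 2.72507030e-01 1.11022302e-16]
side [244.7, 142.8] 0.69 [0.48533056 0.52668274 0.        ]
side [373.9, 263.1] 0.54 [ 0.5766453  -0.12821566  0.        ]
top [171.9, 209.3] 0.83 [0.49053435 0.5133205  0.        ]
top [257.4, 157.9] 0.77 [0.64569693 0.27261661 0.        ]
top [396.1, 183.4] 0.67 [ 0.57598395 -0.13306914  0.        ]
```

View pics/wrist16.png

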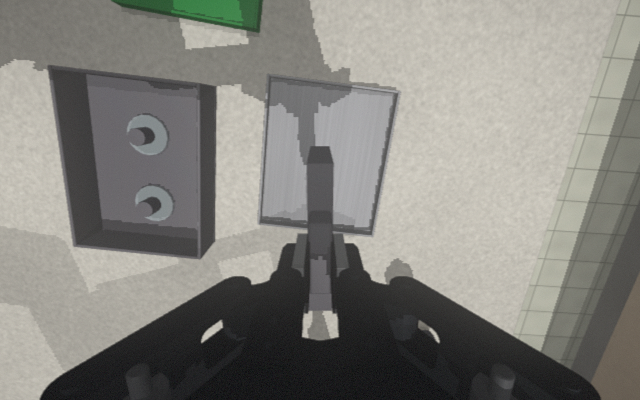

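View pics/side16.png

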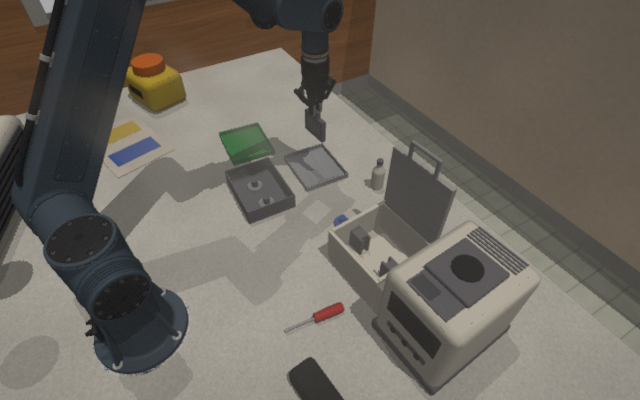

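View pics/top16.png

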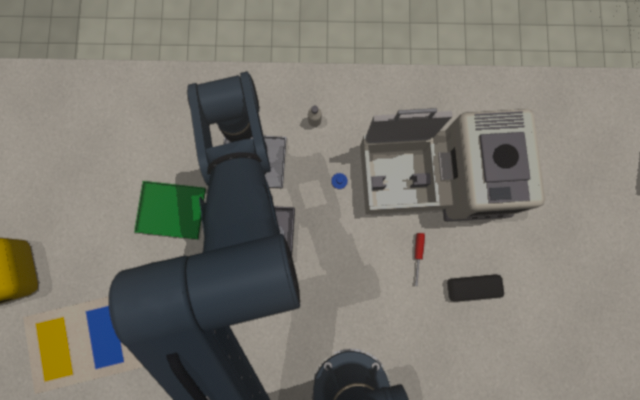

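```bash
python3 - <<'E'
from h import *
p=manip.snapshot('wrist'); s=manip.sense(); print(s['t'],s['tcp_pos'])
P=np.array([onz(p,u,.018) for u in [(268,76),(398,93),(373,235),(260,222)]]);print(P.round(3).tolist(),P.mean(0))
import pickle
from fit2 import M,v
q=manip.snapshot('side')
g=M(v)
for d in (84,90,96):
    t=np.radians(d); b=lambda r,y:g((.105-r*np.cos(t),y,.108+r*np.sin(t)))
    print(d,[proj(q,b(r,y)).round(1).tolist() for r,y in((.185,.092),(.185,-.092),(.23,.04),(.23,-.04))])
cv2.imwrite('pics/s17.png',cv2.resize(cv2.cvtColor(q['img'],cv2.COLOR_RGB2BGR)[130:250,370:470],None,fx=5,fy=5,interpolation=cv2.INTER_CUBIC))
E
```

```text
30.3 [0.63163333 0.27699904 0.24518341]
[[0.568, 0.377, 0.018], [0.713, 0.37, 0.018], [0.707, 0.197, 0.018], [0.562, 0.204, 0.018]] [0.63728329 0.28736197 0.018     ]
84 [[388.4, 148.1], [447.9, 193.7], [405.5, 145.1], [432.4, 164.9]]
90 [[394.6, 144.9], [454.3, 189.7], [413.5, 140.8], [440.6, 160.1]]
96 [[400.5, 142.3], [460.4, 186.4], [421.2, 137.5], [448.4, 156.4]]
```

View pics/s17.png

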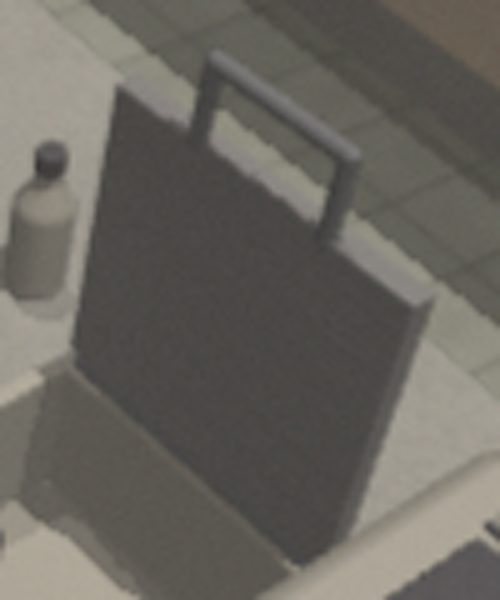

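{"fn": "play_rows", "kwargs": {
  "steps": [
    [[0.002, 0.001, 0, 0, 0, 0], [0.002, 0.001, 0, 0, 0, 0], [0, 0, 0, 0, 0, 0], [0, 0, 0, 0, 0, 0], [0, 0, 0, 0, 0, 0], [0, 0, 0, 0, 0, 0], [0, 0, 0, 0, 0, 0], [0, 0, 0, 0, 0, 0]]
  ]
}}

```text
t: 31.35
tcp_pos: [0.6334, 0.2811, 0.2452]
tool_rot: [0.681, 0.733, -0.0, -0.0]
force: [-0.7, -0.1, -1.3]
finger_gap: 0.119
```

```bash
python3 - <<'E'
from h import *
s=manip.sense(); print(s['t'],s['tcp_pos'],s['tool_rot'],s['force'],s['finger_gap'],abs(s['qd']).max())
manip.sign_off()
E
```

```text
31.35 [0.63336828 0.28105603 0.24521176] [ 6.80748393e-01  7.32517321e-01 -9.73703498e-06 -5.37580133e-06] [-0.71092947 -0.08999288 -1.29001611] 0.1190284392415121 0.0021648995229836933
the job is handed in; nothing more can be done
```

The job is done and handed in at t = 31.35 s (limit 72 s), with the filter plate still held over the steel dish; no verdict was reported.

- **Lenses:** I set both down in the tote by feel, with contact forces of about 17 N and 12 N, and released them there. The pictures show both lying flat.
- **Flap:** I lifted it by the bar only after both lenses were out. The last side view matches an angle of 90°, and it stood by itself after release. Forces stayed under about 16 N.
- **Filter:** I drew it straight up by its tab. It is held at rest with the tool vertical. The gripper is at (0.633, 0.281), and the plate's lower edge is about 0.146 m above the bench.

**Disagreement:** the three cameras put the dish centre up to about 12 mm apart, between (0.631, 0.275) and (0.637, 0.287). I used a value in the middle.

**Other things on the bench:** the case, bottle, driver, blue lens and green dish showed no movement. The red lens was hidden behind the raised flap in the final views, so its last check was at the end of the lift, when it looked unmoved.

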